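# Walk the heavy carton back to its stop

### The job

In the packing tray a roll of black tape lies between the heavy stock carton and the metal stop rail behind it: lift the roll out and lay it flat on top of the carton. Then walk the carton back to the rail without lifting it, pushing its two front corners in turn, left corner first: push the left until it is clearly ahead of the right (a centimetre or two), then bring the right level or past it, and so on, at least twice each, never letting the carton stand more than about 25 degrees askew to the rail. Finish with the carton flush along the rail and not sticking out past either end, the roll still lying on top, and the jar and the mug undisturbed.

Things in the scene. Friction and masses are not known exactly. Their poses are not given: they have to be found in the camera images.
- carton: Closed white stock carton, heavy (about 0.9 kg, 4 to 7 N to slide it), loose on the tray floor (3 mm above the bench): 84 (x, front to back) x 136 (y, wide) x 66 mm high. Origin at the centre of its underside; x points to its back (the rail), y to its left, z up. Pushed near one end of its front face it slides and pivots about a point some 45 mm beyond its middle on the other side.
- carton_front_left (a point): Pushing point on the front face near the left corner: carton x = -42, y = +55, z = 30 mm.
- carton_front_right (a point): Pushing point on the front face near the right corner: carton x = -42, y = -55, z = 30 mm.
- carton_rear_left (a point): Point on the back face near its left end: carton x = +42, y = +60, z = 30 mm.
- carton_rear_right (a point): Point on the back face near its right end: carton x = +42, y = -60, z = 30 mm.
- roll_center (a point): Centre of a small roll of black tape, 53 x 51 mm across, 19 mm high, 50 g, lying flat on the tray floor in the gap between carton and rail, nearer the rail. Its centre is 9.5 mm above its underside.
- stop_rail: Bare dark steel angle, 196 mm long (y), 32 mm high, 40 mm deep, screwed to the tray floor behind the carton; does not move. Origin on the tray floor at the middle of its flat front face, which is the plane x = 0 facing the carton; x points away from the carton, y to the left along the rail. The carton starts 80 to 95 mm short of it.
- rail_mark (a point): Reference direction fixed to the rail, only for measuring skew: at the rail's middle, 20 mm up, its x axis turned 0.6 rad anticlockwise (from above) from the rail's x axis.
- jar: White screw-top jar with a red cap, 47 mm across, 76 mm high, standing in the tray past the left end of the rail; leave alone. Origin at the centre of its underside.
- mug: White mug, 82 mm across, 91 mm high, on the bench to the right of the tray; leave alone. Origin at the centre of its underside.
- packing_tray: White tray, fixed, 600 mm (front to back) x 400 mm, floor 3 mm thick, walls 55 mm high; its front wall runs between the robot and the carton, at least 30 mm from the carton. Origin at the centre of its underside.
Mind the look-alikes: they are no part of the job. There is more than one size of the part that bears roll_center; the job needs the smallest.

How it is judged:
By the outcome, as a careful person would: the job done as asked, in the order asked, and still so for the second after the job is handed in, with the robot touching nothing.
It also fails if it takes over 72 s, if anything falls off the work surface, if the arm or the gripper's body presses on something with over 40 N, if the wrist force passes 120 N, or if a joint passes its speed limit or range.

### The arm

A 6-joint arm with a two-finger parallel gripper is mounted at the origin on the work surface; the furniture and walls round the work are solid. World frame = base frame: x ahead of the robot, y to its left, z up, the work surface at z = 0. Lengths are in m, angles in rad, forces in N, time in s.
With the tool pointing down it reaches from about 0.4 to 0.825 m from the base axis. Payload 7 kg.
Tool frame: the origin (TCP) lies at the very end of the fingers, on their centre line; the grasp point (between the pads) lies 19 mm behind it (arm.grip_point_offset is the distance from the TCP to the grasp point, in m); z points along the fingers, y is the line along which they close (so a half turn about z gives the same grasp; the last joint's range is limited). The gripper opens to 88 mm and grips with 3 to 60 N. Pads are 19 mm wide; open, the fingers measure 130 mm over their backs; the gripper's body (78 mm by 193 mm) begins 47 mm behind the grasp point.
Start: joints at [1.631, 0.359, 0.012, 0, -1.224, -0.288], TCP at [0.152, 0.658, 0.227] pointing down, gripper open.
Joint ranges: [-3.07, 3.07], [-1.43, 2.12], [-1.02, 1.25], [-3.03, 1.67], [-3.05, -0], [-3.03, 3.03]. Speed limits (rad/s): [2.39, 2.39, 3.01, 3.14, 3.14, 3.14].

### API

Orientations are given as [roll, pitch, yaw] about the fixed x, y, z axes, in that order (R = Rz(yaw) Ry(pitch) Rx(roll)).
In Python, from station import arm, cams gives the robot as it stands.
- The arm moves only by the shell command python3 -m handwheel 'ROWS' [FORCE]. ROWS is JSON, a list that holds one entry, the list of rows, each a list of 7 numbers: the shift along the tool's x, y, z normalised to -1 to 1, where 1 is 0.08 m, then the turn, a rotation vector about the tool's x, y, z normalised to -1 to 1, where 1 is 0.5 rad, then the closure in counts, from 0 (fully open) to 255 (shut). In form: [[[x, y, z, wx, wy, wz, hand], ...]]. A call has 1 to 5 rows; each row is the pose to reach, as a shift and turn from the pose commanded when the call began, along the tool's axes at that moment; what a row does not reach only later rows make up. A row lasts 1/8 s, in which the tool goes at most 62.5 mm and 10.7 degrees, less where a joint would pass 70% of its speed; a pose out of reach is approached as far as the arm can. A call with a number of a shift or a turn outside -1 to 1 is refused whole. A call with a gripper value outside its range is refused whole. The fingers move at their own pace and stop on an object; FORCE is the grip in N (left out, the last holds). Time passes only in rows, so rows that repeat a pose let the fingers close. It gives the time, the measured TCP pose, the force, the opening and the grip force at its end, in the units of the state.
- arm.get_state(): the state, without advancing time (a new reading comes with each control period).
- cams.grab_frame(name): name is "side" or "top"; returns the picture (480x640x3 uint8, blue, green, red); there is no depth.
- cams.camera_info(name): a dict with "camera_matrix" (3x3 intrinsics, pixels), "dist_coeffs" ([k1, k2, p1, p2, k3] as OpenCV has them; the pictures are not rectified), "R" (3x3) and "t" (3): a world point X has camera coordinates R X + t. Camera axes: x right, y down, z forward; pixel columns grow to the right and rows downward; lengths in m; the calibration is good to about 2 mm. A picture is of the moment at which its call begins. camera_info takes no time and is no camera call.
- arm.job_done(): hands the job in; it is judged then, once.
The state is a dict: "t": time; "q": joint angles; "qd": joint speeds; "joint_efforts": joint torques, N m; "eef_pos": TCP position; "ee_rot": TCP orientation; "force": force on the tool from outside, world axes, zero at the start; "moment": the same for the moment, N m; "width": finger opening in m; "gripper_force": force on a finger pad.
Only numpy, scipy, OpenCV 4.12 (cv2) and the standard library are available. Lean on these libraries where they do the work, as an engineer would, in place of code of your own. Each camera call takes 0.05 s, during which the arm holds its last target. There are 200 camera calls.

## Working session

There is one attempt and no reset: what is moved stays moved. The work goes in short steps, Python scripts to look and compute and a shell command to move; the robot and the scene stay as the last step left them, time stands still between calls to the robot, and variables do not carry over. Pictures are saved under pics/ and viewed, at most 10 in all, crops included, and the job is handed in when it is done.

```bash
mkdir -p pics; ls
python3 - <<'E'
from station import arm,cams
import cv2
for n in("top","side"):
    im=cams.grab_frame(n); cv2.imwrite(f"pics/{n}0.png",im)
    i=cams.camera_info(n); print(n,i)
s=arm.get_state(); print(s)
E
```

```text
pics
top {'camera_matrix': array([[567.45323088,   0.        , 324.73095645],
       [  0.        , 567.45323088, 247.9741201 ],
       [  0.        ,   0.        ,   1.        ]]), 'dist_coeffs': array([-0.03512086,  0.        ,  0.        ,  0.        ,  0.        ]), 'R': array([[ 0.00736625, -0.99994054,  0.00804027],
       [-0.99768856, -0.00789235, -0.06749257],
       [ 0.06755201, -0.00752452, -0.99768738]]), 't': array([-0.07740385,  0.57173178,  1.0649769 ])}
side {'camera_matrix': array([[476.00233135,   0.        , 317.58434029],
       [  0.        , 476.00233135, 239.2175537 ],
       [  0.        ,   0.        ,   1.        ]]), 'dist_coeffs': array([-0.02897685,  0.        ,  0.        ,  0.        ,  0.        ]), 'R': array([[ 0.99803066, -0.06043606, -0.01680105],
       [-0.04486254, -0.50050396, -0.86457107],
       [ 0.04384227,  0.86362218, -0.50222962]]), 't': array([-0.58677755,  0.03192913,  1.00780953])}
{'t': 0.1, 'q': array([ 1.63113342e+00,  3.59289462e-01,  1.11502577e-02, -3.02305122e-04,
       -1.22409466e+00, -2.88066354e-01]), 'qd': array([-0.00036041, -0.00179055,  0.00241836,  0.00152369,  0.00079725,
        0.00045117]), 'joint_efforts': array([-1.10089695e-03, -5.84166169e+01,  2.93748701e+01,  7.01551706e+00,
        1.00924724e-02, -5.90276227e-05]), 'eef_pos': array([0.15234415, 0.65713532, 0.22573409]), 'ee_rot': array([ 3.14013361e+00, -1.35945492e-04, -2.27832093e-01]), 'force': array([ 0.06315243, -1.08169534, -0.51386948]), 'moment': array([-0.02821654, -0.02764611, -0.00861807]), 'gripper_force': 0.0, 'width': 0.08750910950741436}
```

View pics/top0.png

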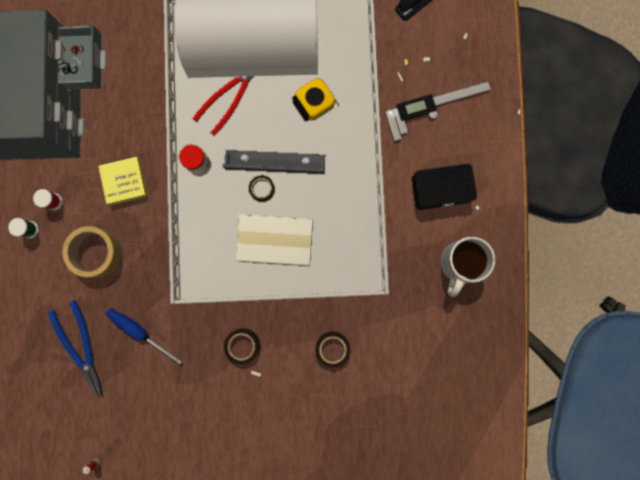

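View pics/side0.png

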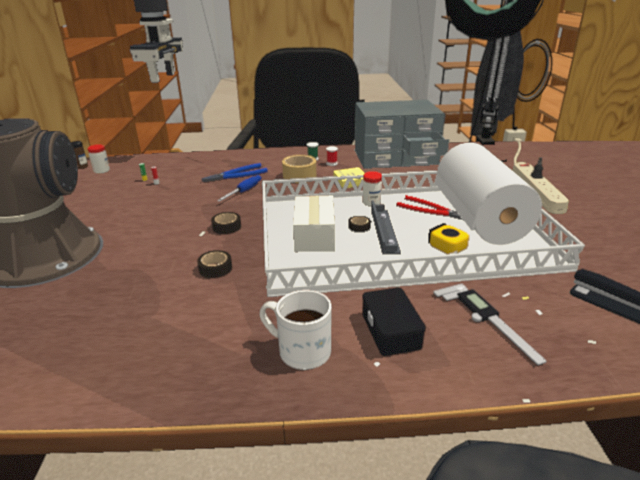

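The top view looks along the tray, with image up = +x and image left = +y. It shows the rail at about (275,162), the small roll at (262,188), the carton top at (275,240), the jar cap at (192,157) and the mug at (468,262). The two larger tape rolls, at (242,347) and (333,350), lie outside the tray and are the look-alikes.

```bash
cat > h.py <<'E'
import cv2, numpy as np
from station import arm, cams
def w(n, px, z):
    i=cams.camera_info(n); R,t=np.array(i["R"]),np.array(i["t"])
    u=cv2.undistortPoints(np.float64(px).reshape(-1,1,2),np.array(i["camera_matrix"]),np.array(i["dist_coeffs"])).reshape(-1,2)
    d=np.c_[u,np.ones(len(u))]@R; c=-R.T@t
    return c+d*((z-c[2])/d[:,2])[:,None]
def pix(n,X):
    i=cams.camera_info(n)
    return cv2.projectPoints(np.float64(X).reshape(-1,3),cv2.Rodrigues(np.array(i["R"]))[0],np.array(i["t"]),np.array(i["camera_matrix"]),np.array(i["dist_coeffs"]))[0].reshape(-1,2)
def blob(m,roi,seed=None):
    x0,y0,x1,y1=roi; k=np.zeros_like(m); k[y0:y1,x0:x1]=m[y0:y1,x0:x1]
    c,_=cv2.findContours(k,cv2.RETR_EXTERNAL,cv2.CHAIN_APPROX_NONE)
    return max(c,key=cv2.contourArea)
E
python3 - <<'E'
from h import *
im=cv2.imread("pics/top0.png"); hsv=cv2.cvtColor(im,cv2.COLOR_BGR2HSV)
for p in [(255,225),(255,240),(220,240),(250,260),(275,162),(262,188),(252,188),(200,200)]: print(p,im[p[1],p[0]],hsv[p[1],p[0]])
dark=cv2.inRange(hsv,(0,0,0),(180,255,110))
rail=blob(dark,(215,140,335,178)); r=cv2.boxPoints(cv2.minAreaRect(rail)); print("rail",r.round(1).tolist(),w("top",r,.035).round(4).tolist())
roll=blob(dark,(240,173,285,205)); print("roll",cv2.minAreaRect(roll),w("top",[cv2.minAreaRect(roll)[0]],.016))
cv2.imwrite("pics/c.png",cv2.resize(im[130:280,170:345],None,fx=4.5,fy=4,interpolation=cv2.INTER_CUBIC)[:600,:787])
si=cv2.imread("pics/side0.png");cv2.imwrite("pics/s.png",cv2.resize(si[160:265,260:440],None,fx=4.4,fy=4.4,interpolation=cv2.INTER_CUBIC))
E
```

```text
(255, 225) [182 210 219] [ 23  43 219]
(255, 240) [134 180 200] [ 21  84 200]
(220, 240) [167 186 193] [ 22  34 193]
(250, 260) [160 186 194] [ 23  45 194]
(275, 162) [71 72 73] [15  7 73]
(262, 188) [167 183 193] [ 18  34 193]
(252, 188) [ 79 102 119] [ 17  86 119]
(200, 200) [169 186 195] [ 20  34 195]
rail [[222.8000030517578, 168.89999389648438], [223.8000030517578, 149.5], [324.8999938964844, 154.39999389648438], [324.0, 173.89999389648438]] [[0.7205, 0.1221, 0.035], [0.7582, 0.1211, 0.035], [0.7502, -0.0719, 0.035], [0.7126, -0.0704, 0.035]]
roll ((261.5, 188.5), (25.45584487915039, 25.455841064453125), 45.0) [[0.68670839 0.04990492 0.016     ]]
```

View pics/c.png

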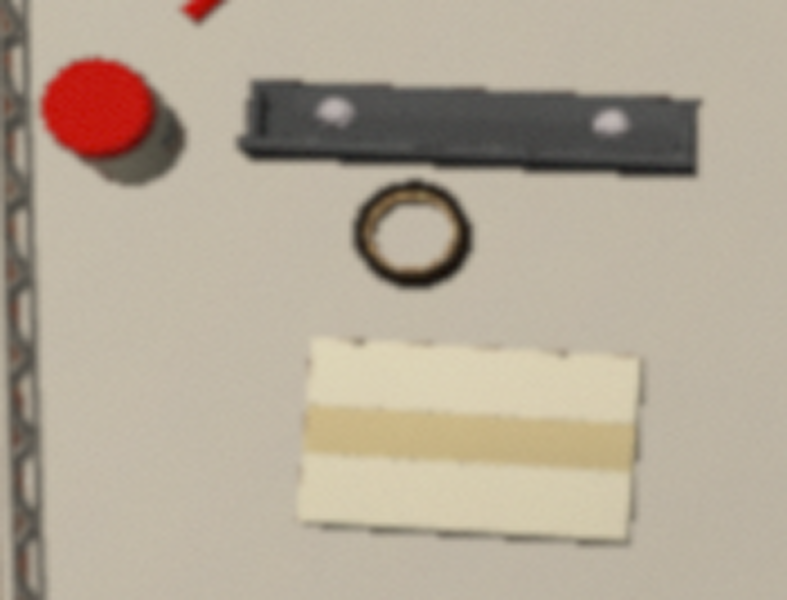

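The crop shows the rail front face from (223,168) to (325,174), the roll centred at (262,188), and the carton top corners at about (239,214), (312,219), (310,265) and (236,260).

```bash
cat >> h.py <<'E'
def carton(im, zt=.069, roi=(215,170,340,275)):
    hsv=cv2.cvtColor(cv2.GaussianBlur(im,(3,3),0),cv2.COLOR_BGR2HSV)
    m=cv2.inRange(hsv,(10,38,203),(35,255,255))|cv2.inRange(hsv,(10,60,150),(35,255,255))
    m=cv2.morphologyEx(m,cv2.MORPH_CLOSE,np.ones((5,5)));m=cv2.morphologyEx(m,cv2.MORPH_OPEN,np.ones((5,5)))
    c=cv2.convexHull(blob(m,roi)); P=w("top",c.reshape(-1,2),zt)[:,:2]
    (cx,cy),(a,b),_=r=cv2.minAreaRect(np.float32(P*1000)); B=cv2.boxPoints(r)
    e=max([B[1]-B[0],B[2]-B[1]],key=np.linalg.norm); e=e*np.sign(e[1])
    return cx/1000,cy/1000,np.degrees(np.arctan2(-e[0],e[1])),(a,b)
def tcp():
    s=arm.get_state();print("t",round(s["t"],2),"p",s["eef_pos"].round(4),"rpy",s["ee_rot"].round(3),"F",s["force"].round(1),"w",round(s["width"],4),"gf",round(s["gripper_force"],1))
E
python3 - <<'E'
from h import *
im=cv2.imread("pics/top0.png"); hsv=cv2.cvtColor(im,cv2.COLOR_BGR2HSV)
print("carton",carton(im))
dark=cv2.inRange(hsv,(0,0,0),(180,255,110))
A=w("top",[(222.8,169.4),(324,174.4)],.003);print("rail bottom",A.round(4).tolist())
d=A[0]-A[1];print("len",np.linalg.norm(d),"yaw deg",np.degrees(np.arctan2(-d[0],d[1])),"mid",A.mean(0))
red=cv2.inRange(hsv,(0,150,100),(8,255,255));j=blob(red,(175,140,210,175));print("jar",w("top",[cv2.minEnclosingCircle(j)[0]],.079),cv2.minEnclosingCircle(j))
# tray front inner wall, roll both planes
roll=blob(dark,(240,173,285,205));c,r=cv2.minEnclosingCircle(roll);print("roll",c,r,w("top",[c],.019),w("top",[c],.0125))
print("tray corners top",w("top",[(172,303),(388,292),(165,0),(374,0)],.055).round(3).tolist())
print("mug",w("top",[(468,262)],.091))
# side check
print("side carton proj",pix("side",[(0.69,.05,.003)]))
si=cv2.imread("pics/side0.png");m=cv2.inRange(cv2.cvtColor(si,cv2.COLOR_BGR2HSV),(0,0,0),(180,255,110));b=blob(m,(345,210,372,236));c=cv2.minAreaRect(b);print("roll side",c,w("side",[c[0]],.0125))
E
```

```text
carton (0.5859024047851562, 0.0206119384765625, np.float32(-3.3613217), (134.1092529296875, 81.8753433227539))
rail bottom [[0.7262, 0.1277, 0.003], [0.7179, -0.0707, 0.003]]
len 0.19857912229144858 yaw deg -2.3977245902360296 mid [0.72203532 0.02853877 0.003     ]
jar [[0.73356763 0.17271196 0.079     ]] ((191.22625732421875, 156.715087890625), 12.346067428588867)
roll (261.5, 188.1923065185547) 13.277409553527832 [[0.68678847 0.04959718 0.019     ]] [[0.6879156  0.05028439 0.0125    ]]
tray corners top [[0.466, 0.207, 0.055], [0.49, -0.19, 0.055], [1.045, 0.237, 0.055], [1.048, -0.164, 0.055]]
mug [[ 0.54433947 -0.32913364  0.091     ]]
side carton proj [[361.12529682 227.47416302]]
roll side ((359.5, 224.5), (13.0, 21.0), 90.0) [[0.6856156  0.04699802 0.0125    ]]
```

View pics/s.png

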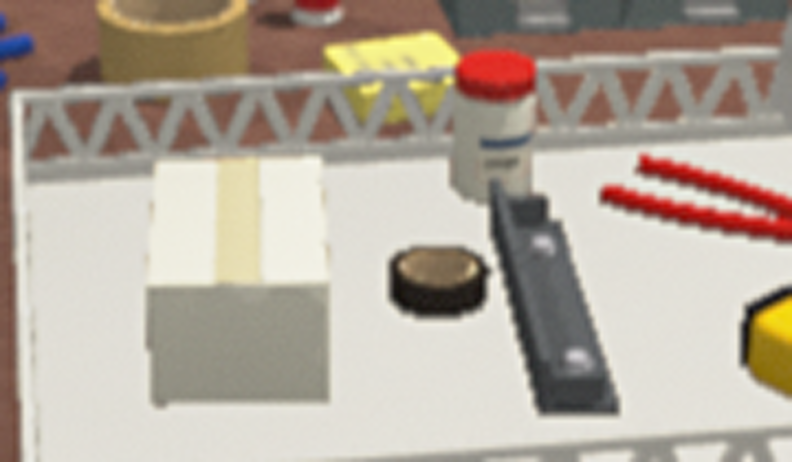

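The side crop confirms a flat carton, the roll on the tray floor between carton and rail, and the jar just past the rail's left end. I'll turn the hand about 13° when grasping so its body stays clear of the jar. Now moving over.

```bash
python3 -m handwheel '[[[1,0.72,0,0,0,-0.91,0],[1,0.72,0,0,0,-0.91,0],[1,0.72,0,0,0,-0.91,0]]]'
for i in 1 2 3 4 5 6 7; do python3 -m handwheel '[[[0.53,0.975,0,0,0,0,0],[0.53,0.975,0,0,0,0,0]]]' >/dev/null; done; python3 -m handwheel '[[[0,0,0,0,0,0,0]]]'
cat >> h.py <<'E'
def shift(dx):  # world shift -> handwheel units in present tool axes
    from scipy.spatial.transform import Rotation as Ro
    R=Ro.from_euler("xyz",arm.get_state()["ee_rot"]).as_matrix(); return (R.T@np.array(dx)/.08).round(3)
E
python3 -c "
from h import *
tcp();p=arm.get_state()['eef_pos'];print(shift(np.array([.687,.049,.1])-p))"
```

```text
t: 0.48
eef_pos: [0.2189, 0.5813, 0.2267]
ee_rot: [3.141, 0.0, 0.229]
force: [-0.3, 0.1, -0.4]
width: 0.0877
gripper_force: 0.0
t: 2.35
eef_pos: [0.6303, 0.1165, 0.2256]
ee_rot: [3.141, 0.001, 0.224]
force: [-0.7, -0.4, -1.0]
width: 0.0878
gripper_force: 0.0
t 2.35 p [0.6303 0.1165 0.2256] rpy [3.141e+00 1.000e-03 2.240e-01] F [-0.7 -0.4 -1. ] w 0.0878 gf 0.0
[0.505 0.98  1.569]
```

```bash
python3 -m handwheel '[[[0.5,0.98,0,0,0,0,45],[0.5,0.98,0.78,0,0,0,45],[0.5,0.98,0.78,0,0,0,45]]]' >/dev/null; python3 -m handwheel '[[[0,0,0.8,0,0,0,45],[0,0,0.8,0,0,0,45],[0,0,0.8,0,0,0,45]]]'
python3 -c "
from h import *
tcp();p=arm.get_state()['eef_pos'];print(shift(np.array([.687,.049,.008])-p))
a=cams.grab_frame('top');b=cams.grab_frame('side')
cv2.imwrite('pics/g.png',np.vstack([cv2.resize(a[120:280,170:345],(525,300)),cv2.resize(b[150:250,280:430],(525,300))]))"
```

```text
t: 3.1
eef_pos: [0.6872, 0.0518, 0.1027]
ee_rot: [3.141, -0.002, 0.229]
force: [0.3, 0.2, 0.8]
width: 0.0722
gripper_force: 0.0
t 3.1 p [0.6872 0.0518 0.1027] rpy [ 3.141e+00 -2.000e-03  2.290e-01] F [0.3 0.2 0.8] w 0.0722 gf 0.0
[-0.013  0.033  1.184]
```

View pics/g.png

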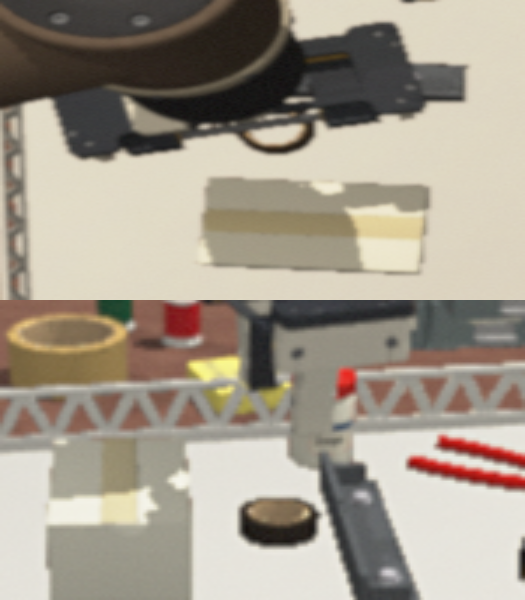

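The hand is over the roll, square to the gap and clear of the jar. Next I descend and grip.

```bash
python3 -m handwheel '[[[0,0.03,0.5,0,0,0,45],[0,0.03,0.9,0,0,0,45],[0,0.03,0.9,0,0,0,45]]]'; python3 -m handwheel '[[[0,0,0.2,0,0,0,45],[0,0,0.28,0,0,0,45],[0,0,0.28,0,0,0,45]]]';python3 -m handwheel '[[[0,0,0,0,0,0,140],[0,0,0,0,0,0,140],[0,0,0,0,0,0,140],[0,0,0,0,0,0,140],[0,0,0,0,0,0,140]]]' 12
```

```text
t: 3.58
eef_pos: [0.686, 0.0485, 0.0279]
ee_rot: [3.141, 0.002, 0.227]
force: [0.1, -0.3, 0.9]
width: 0.0724
gripper_force: 0.0
t: 3.95
eef_pos: [0.6867, 0.0486, 0.0059]
ee_rot: [3.142, 0.0, 0.227]
force: [0.4, 1.0, 0.2]
width: 0.0723
gripper_force: 0.0
t: 4.58
eef_pos: [0.687, 0.0486, 0.0061]
ee_rot: [3.142, -0.001, 0.227]
force: [-0.5, -0.8, 3.9]
width: 0.0505
gripper_force: 12.0
```

```bash
python3 -m handwheel '[[[0,0,-0.5,0,0,0,140],[0,0,-1,0,0,0,140],[0,0,-1,0,0,0,140]]]'>/dev/null; python3 -m handwheel '[[[0,0,-0.4,0,0,0,140],[0,0,-0.4,0,0,0,140]]]'
python3 -c "
from h import *
p=arm.get_state()['eef_pos'];print(shift(np.array([.592,.0206,.0735])-p))"
```

```text
t: 5.2
eef_pos: [0.6879, 0.0487, 0.1197]
ee_rot: [3.142, -0.004, 0.227]
force: [-0.8, -0.5, -1.4]
width: 0.0503
gripper_force: 12.0
[-1.25   0.072  0.574]
```

```bash
python3 -m handwheel '[[[-0.5,0.03,0,0,0,0,140],[-1,0.06,0,0,0,0,140],[-1,0.06,0,0,0,0,140]]]'>/dev/null; python3 -m handwheel '[[[-0.25,0.01,0,0,0,0,140],[-0.25,0.01,0.35,0,0,0,140],[-0.25,0.01,0.45,0,0,0,140],[-0.25,0.01,0.53,0,0,0,140],[-0.25,0.01,0.56,0,0,0,140]]]'; python3 -m handwheel '[[[0,0,0,0,0,0,140],[0,0,0,0,0,0,140]]]'
python3 -c "
from h import *
p=arm.get_state()['eef_pos'];print(shift(np.array([.592,.0206,.0725])-p))"
```

```text
t: 6.2
eef_pos: [0.5909, 0.0206, 0.0727]
ee_rot: [3.141, 0.0, 0.227]
force: [-0.2, 0.4, -0.7]
width: 0.0502
gripper_force: 12.0
t: 6.45
eef_pos: [0.5909, 0.0207, 0.0734]
ee_rot: [-3.142, -0.001, 0.227]
force: [-0.7, -0.8, -0.1]
width: 0.0504
gripper_force: 12.0
[0.013 0.004 0.012]
```

```bash
python3 -m handwheel '[[[0,0,0.01,0,0,0,140],[0,0,0.012,0,0,0,100],[0,0,0.012,0,0,0,60],[0,0,0.012,0,0,0,40],[0,0,0.012,0,0,0,40]]]'; python3 -m handwheel '[[[0,0,-0.5,0,0,0,40],[0,0,-1,0,0,0,40],[-1,0,-1,0,0,0,40],[-1,0,-1,0,0,0,40]]]'>/dev/null;  python3 -m handwheel '[[[-0.7,-1,0,0,0,0,255],[-0.7,-1,0,0,0,0,255],[-0.7,-1,0,0,0,0,255]]]'
python3 -c "
from h import *
a=cams.grab_frame('top');b=cams.grab_frame('side');cv2.imwrite('pics/t2.png',a)
print(carton(a))
cv2.imwrite('pics/g2.png',np.vstack([cv2.resize(a[120:320,170:345],(525,300)),cv2.resize(b[150:250,280:430],(525,300))]))"
```

```text
t: 7.08
eef_pos: [0.5906, 0.0205, 0.072]
ee_rot: [3.142, -0.0, 0.227]
force: [0.6, 0.1, -0.2]
width: 0.0727
gripper_force: 0.0
t: 7.95
eef_pos: [0.4388, 0.0688, 0.1524]
ee_rot: [-3.141, -0.001, 0.23]
force: [-0.4, -1.1, 0.2]
width: 0.0495
gripper_force: 0.0
(0.5884384765625, 0.05867306137084961, np.float32(86.153625), (60.69330596923828, 85.60879516601562))
```

View pics/g2.png

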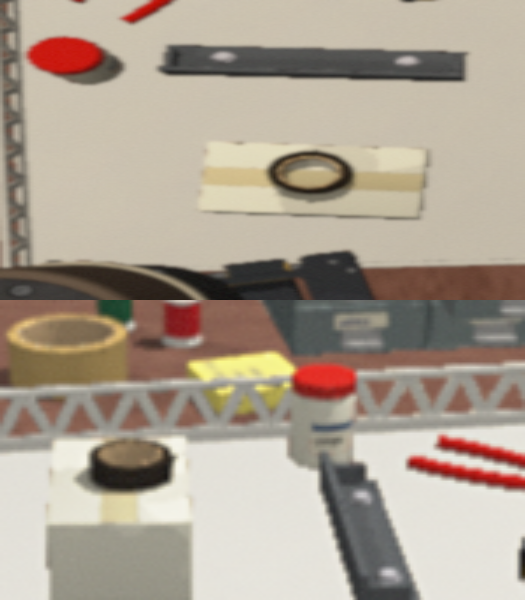

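The roll lies flat near the middle of the carton, and nothing else has moved. Next I straighten the hand, tilt the fingertips forward, and go to the left corner.

```bash
python3 -m handwheel '[[[0,0,0,0,0,0.3,255],[0,0,0,0,0,0.54,255],[0,0,0,0,0,0.54,255]]]'>/dev/null; python3 -m handwheel '[[[0,0,0,0,0.4,0,255],[0,0,0,0,0.4,0,255],[0,0,0,0,0.4,0,255]]]'
cat >> h.py <<'E'
def look(name,rot=True):
    im=cams.grab_frame("top"); cv2.imwrite(f"pics/{name}.png",im)
    hsv=cv2.cvtColor(cv2.GaussianBlur(im,(3,3),0),cv2.COLOR_BGR2HSV)
    m=cv2.inRange(hsv,(10,38,203),(35,255,255))|cv2.inRange(hsv,(10,60,150),(35,255,255))
    k=np.zeros_like(m);k[165:285,215:345]=m[165:285,215:345];k=cv2.morphologyEx(k,cv2.MORPH_OPEN,np.ones((3,3)))
    cs,_=cv2.findContours(k,cv2.RETR_EXTERNAL,cv2.CHAIN_APPROX_NONE)
    P=np.vstack([c.reshape(-1,2) for c in cs if cv2.contourArea(c)>60]); P=cv2.convexHull(P).reshape(-1,2)
    r=cv2.minAreaRect(np.float32(w("top",P,.069)[:,:2]*1000)); B=cv2.boxPoints(r); B=B[np.argsort(-B[:,0])]
    o=lambda q:q[np.argsort(-q[:,1])]; rear=o(B[:2]); e=rear[0]-rear[1]
    th=np.arctan2(-e[0],e[1]); n=np.array([np.cos(th),np.sin(th)])
    mid=rear.mean(0)-42*n
    pt=lambda x,y: mid+x*n+y*np.array([-n[1],n[0]])
    rn=np.array([np.cos(-.0418),np.sin(-.0418)]); g=lambda p:round(float((np.array([722.,28.5])-p)@rn),1)
    print(name,"size",np.round(r[1],1),"mid",mid.round(1),"skew vs rail",round(float(np.degrees(th+.0418)),1),"gap L,R",g(pt(42,60)),g(pt(42,-60)),"frontL",pt(-42,55).round(1),"frontR",pt(-42,-55).round(1))
E
python3 -c "
from h import *
look('l0');p=arm.get_state()['eef_pos'];tcp();print(shift(np.array([.515,.073,.1])-p),shift([0,0,-.069]),shift([.01,0,0]))"
```

```text
t: 8.8
eef_pos: [0.4401, 0.0678, 0.1524]
ee_rot: [3.141, -0.201, -0.04]
force: [0.9, 0.4, 0.7]
width: 0.0003
gripper_force: 0.0
l0 size [135.8  84.3] mid [587.   21.5] skew vs rail -0.2 gap L,R 92.4 92.7 frontL [547.5  78.4] frontR [542.6 -31.5]
t 8.85 p [0.441  0.0685 0.1529] rpy [-3.141 -0.201 -0.041] F [0.4 0.7 0.5] w 0.0003 gf 0.0
[ 0.771 -0.094  0.832] [-0.172  0.001  0.845] [ 0.122 -0.005  0.025]
```

```bash
python3 -m handwheel '[[[0.77,-0.09,0.4,0,0,0,255],[0.77,-0.09,0.83,0,0,0,255],[0.77,-0.09,0.83,0,0,0,255]]]'>/dev/null; python3 -m handwheel '[[[-0.17,0,0.84,0,0,0,255],[-0.17,0,0.84,0,0,0,255],[-0.17,0,0.84,0,0,0,255]]]'
python3 -c "
from h import *
tcp();look('l1');print(shift([.04,0,0]))"
```

```text
t: 9.6
eef_pos: [0.5147, 0.0718, 0.0319]
ee_rot: [3.141, -0.201, -0.042]
force: [-0.2, -0.3, 0.4]
width: 0.0005
gripper_force: 0.0
t 9.6 p [0.5147 0.0718 0.0319] rpy [ 3.141 -0.201 -0.042] F [-0.2 -0.3  0.4] w 0.0005 gf 0.0
l1 size [136.6  78.3] mid [586.9  21.9] skew vs rail -1.3 gap L,R 91.4 94.1 frontL [548.4  79.4] frontR [541.4 -30.3]
[ 0.489 -0.021  0.1  ]
```

```bash
python3 -m handwheel '[[[0.12,0,0.024,0,0,0,255],[0.24,0,0.049,0,0,0,255]]]'; python3 -m handwheel '[[[0.06,0,0.012,0,0,0,255],[0.12,0,0.024,0,0,0,255],[0.18,0,0.036,0,0,0,255],[0.24,0,0.049,0,0,0,255],[0.3,0,0.061,0,0,0,255]]]'
python3 -c "
from h import *
tcp();look('l2')"
```

```text
t: 9.9
eef_pos: [0.5352, 0.0719, 0.0323]
ee_rot: [-3.14, -0.203, -0.043]
force: [-5.4, 3.3, 1.3]
width: 0.0001
gripper_force: 2.1
t: 10.52
eef_pos: [0.5577, 0.0698, 0.0305]
ee_rot: [3.141, -0.199, -0.043]
force: [-4.6, 2.4, 2.8]
width: 0.0004
gripper_force: 2.5
t 10.53 p [0.5577 0.0698 0.0305] rpy [ 3.141 -0.199 -0.043] F [-4.6  2.4  2.8] w 0.0004 gf 2.5
l2 size [137.   80.5] mid [604.4  14.2] skew vs rail -12.3 gap L,R 63.1 88.6 frontL [577.7  78. ] frontR [549.8 -28.4]
```

```bash
python3 -m handwheel '[[[-0.5,0,-0.1,0,0,0,255],[-0.5,0.5,-0.1,0,0,0,255],[-0.5,1,-0.1,0,0,0,255],[-0.5,1,-0.1,0,0,0,255]]]' >/dev/null; python3 -m handwheel '[[[0,0.15,0,0,0,0,255],[0,0.15,0,0,0,0,255]]]'
python3 -c "
from h import *
tcp();look('l3');print(shift([.04,0,0]))"
```

```text
t: 11.32
eef_pos: [0.5135, -0.0202, 0.0306]
ee_rot: [-3.141, -0.2, -0.044]
force: [-0.1, -0.7, -0.9]
width: 0.0004
gripper_force: 0.0
t 11.32 p [ 0.5135 -0.0202  0.0306] rpy [-3.141 -0.2   -0.044] F [-0.1 -0.7 -0.9] w 0.0004 gf 0.0
l3 size [137.4 145.9] mid [604.8  13.9] skew vs rail -10.1 gap L,R 64.6 85.6 frontL [575.7  76.7] frontR [551.9 -30.7]
[ 0.49  -0.022  0.099]
```

```bash
python3 -m handwheel '[[[0.12,0,0.024,0,0,0,255],[0.24,0,0.049,0,0,0,255]]]' >/dev/null; for i in 1 2; do python3 -m handwheel '[[[0.06,0,0.012,0,0,0,255],[0.12,0,0.024,0,0,0,255],[0.18,0,0.036,0,0,0,255],[0.24,0,0.049,0,0,0,255],[0.28,0,0.057,0,0,0,255]]]'; done
python3 -c "
from h import *
tcp();look('l4')"
```

```text
t: 12.25
eef_pos: [0.5557, -0.0221, 0.0303]
ee_rot: [3.141, -0.2, -0.043]
force: [-3.3, -1.7, -0.6]
width: 0.0005
gripper_force: 1.3
t: 12.88
eef_pos: [0.5788, -0.0229, 0.0304]
ee_rot: [-3.142, -0.2, -0.043]
force: [-1.6, -1.2, -0.7]
width: 0.0004
gripper_force: 1.6
t 12.88 p [ 0.5788 -0.0229  0.0304] rpy [-3.142 -0.2   -0.043] F [-1.6 -1.2 -0.7] w 0.0004 gf 1.6
l4 size [ 69.4 138.5] mid [633.3  22.7] skew vs rail 6.1 gap L,R 53.0 40.3 frontL [587.9  74.9] frontR [594.9 -34.9]
```

```bash
python3 -c "
import cv2
a=cv2.imread('pics/l4.png');b=cv2.imread('pics/l3.png')
cv2.imwrite('pics/v1.png',cv2.hconcat([cv2.resize(x[130:290,200:345],(400,440),interpolation=cv2.INTER_CUBIC) for x in (b,a)]))"
```

```text
(no output)
```

View pics/v1.png

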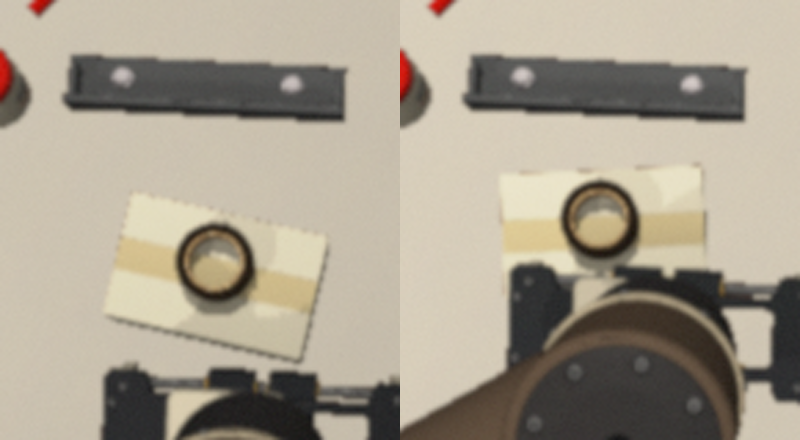

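```bash
python3 -m handwheel '[[[-0.4,0,-0.08,0,0,0,255],[-0.4,-0.5,-0.08,0,0,0,255],[-0.4,-1,-0.08,0,0,0,255],[-0.4,-1,-0.08,0,0,0,255]]]' >/dev/null; python3 -m handwheel '[[[0,-0.14,0,0,0,0,255],[0,-0.14,0,0,0,0,255]]]'
sed -i 's/k\[165:285,215:345\]=m\[165:285,215:345\]/k[165:262,215:345]=m[165:262,215:345]/' h.py
python3 -c "
from h import *
tcp();look('l5')"
```

```text
t: 13.68
eef_pos: [0.5503, 0.0701, 0.0306]
ee_rot: [-3.141, -0.201, -0.042]
force: [0.0, 0.1, 0.3]
width: 0.0007
gripper_force: 0.0
t 13.68 p [0.5503 0.0701 0.0306] rpy [-3.141 -0.201 -0.042] F [0.  0.1 0.3] w 0.0007 gf 0.0
l5 size [ 83.2 138.2] mid [633.6  23.1] skew vs rail 5.8 gap L,R 52.3 40.3 frontL [588.4  75.5] frontR [594.9 -34.3]
```

```bash
python3 -m handwheel '[[[0.14,0,0.028,0,0,0,255],[0.28,0,0.057,0,0,0,255]]]' >/dev/null; for i in 1 2; do python3 -m handwheel '[[[0.05,0,0.01,0,0,0,255],[0.1,0,0.02,0,0,0,255],[0.15,0,0.03,0,0,0,255],[0.2,0,0.041,0,0,0,255]]]'; done
python3 -c "
from h import *
tcp();look('l6')"
```

```text
t: 14.48
eef_pos: [0.5888, 0.0677, 0.03]
ee_rot: [3.141, -0.199, -0.043]
force: [-3.4, 1.4, 0.0]
width: 0.0004
gripper_force: 1.7
t: 14.98
eef_pos: [0.6055, 0.0672, 0.0302]
ee_rot: [3.142, -0.2, -0.043]
force: [-2.9, 2.0, -0.6]
width: 0.0008
gripper_force: 1.4
t 14.97 p [0.6055 0.0672 0.0302] rpy [ 3.142 -0.2   -0.043] F [-2.9  2.  -0.6] w 0.0008 gf 1.4
l6 size [137.   82.5] mid [653.1  14.3] skew vs rail -6.3 gap L,R 19.9 33.1 frontL [619.9  75. ] frontR [603.3 -33.7]
```

```bash
python3 -m handwheel '[[[0.04,0,0.008,0,0,0,255],[0.07,0,0.014,0,0,0,255]]]'; python3 -c "
from h import *
look('l7')"
python3 -m handwheel '[[[-0.5,0,-0.1,0,0,0,255],[-0.5,0.5,-0.1,0,0,0,255],[-0.5,1,-0.1,0,0,0,255],[-0.5,1,-0.1,0,0,0,255]]]' >/dev/null; python3 -m handwheel '[[[0,0.15,0,0,0,0,255],[0,0.15,0,0,0,0,255]]]'
python3 -c "
from h import *
tcp();look('l8')"
```

```text
t: 15.28
eef_pos: [0.6111, 0.0669, 0.0302]
ee_rot: [-3.142, -0.2, -0.043]
force: [-2.1, 1.6, -0.7]
width: 0.0007
gripper_force: 1.4
l7 size [137.2  82.3] mid [663.3  10.4] skew vs rail -15.4 gap L,R 1.5 33.4 frontL [640.1  75.6] frontR [606.5 -29.1]
t: 16.08
eef_pos: [0.5666, -0.0235, 0.0303]
ee_rot: [-3.141, -0.2, -0.043]
force: [-0.0, -0.1, -0.0]
width: 0.0003
gripper_force: 0.0
t 16.07 p [ 0.5666 -0.0235  0.0303] rpy [-3.141 -0.2   -0.043] F [-0.  -0.1 -0. ] w 0.0003 gf 0.0
l8 size [137.9  83.8] mid [657.9  12.6] skew vs rail -7.8 gap L,R 13.6 29.9 frontL [626.3  74.2] frontR [606.8 -34.1]
```

```bash
python3 -m handwheel '[[[0.14,0,0.028,0,0,0,255],[0.28,0,0.057,0,0,0,255]]]' >/dev/null; python3 -m handwheel '[[[0.06,0,0.012,0,0,0,255],[0.12,0,0.024,0,0,0,255],[0.18,0,0.036,0,0,0,255],[0.24,0,0.049,0,0,0,255],[0.3,0,0.061,0,0,0,255]]]'
python3 -m handwheel '[[[-0.4,0,-0.08,0,0,0,255],[-0.4,-0.5,-0.08,0,0,0,255],[-0.4,-1,-0.08,0,0,0,255],[-0.4,-1,-0.08,0,0,0,255]]]' >/dev/null; python3 -m handwheel '[[[0,-0.1,0,0,0,0,255],[0,-0.1,0,0,0,0,255]]]'
python3 -c "
from h import *
tcp();look('l9')"
```

```text
t: 17.0
eef_pos: [0.6136, -0.0254, 0.0299]
ee_rot: [3.141, -0.2, -0.043]
force: [-2.6, -1.8, -1.3]
width: 0.0002
gripper_force: 1.3
t: 17.75
eef_pos: [0.5852, 0.0643, 0.0302]
ee_rot: [-3.141, -0.201, -0.043]
force: [0.5, 0.9, -0.3]
width: 0.0006
gripper_force: 0.0
t 17.75 p [0.5852 0.0643 0.0302] rpy [-3.141 -0.201 -0.043] F [ 0.5  0.9 -0.3] w 0.0006 gf 0.0
l9 size [136.5  79.1] mid [667.2  17.6] skew vs rail 0.4 gap L,R 12.7 11.9 frontL [627.2  74.1] frontR [623.3 -35.8]
```

```bash
python3 -m handwheel '[[[-0.4,0,-0.08,0,0,0,255],[-0.4,0,-0.08,0,0,0,255]]]'
python3 -c "
from h import *
look('l10');tcp();a=cv2.imread('pics/l10.png');cv2.imwrite('pics/v2.png',cv2.resize(a[130:270,200:345],(725,600),interpolation=cv2.INTER_CUBIC))"
```

```text
t: 18.05
eef_pos: [0.55, 0.0641, 0.0296]
ee_rot: [3.141, -0.198, -0.043]
force: [0.5, 0.5, 0.1]
width: 0.0004
gripper_force: 0.0
l10 size [136.6  81.6] mid [667.8  17.4] skew vs rail 0.2 gap L,R 11.9 11.4 frontL [627.9  74. ] frontR [623.8 -35.9]
t 18.1 p [0.5515 0.0648 0.0301] rpy [ 3.142 -0.2   -0.043] F [0.3 1.3 0.7] w 0.0004 gf 0.0
```

View pics/v2.png

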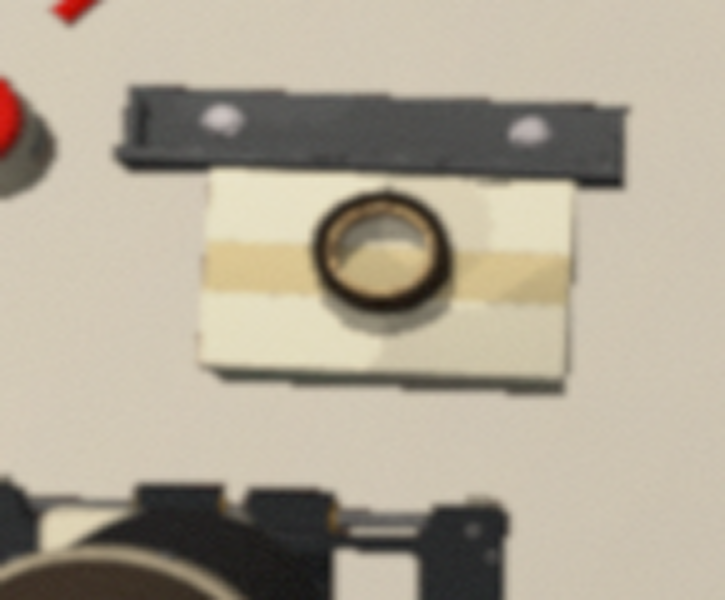

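```bash
python3 -m handwheel '[[[0.3,-0.06,0.06,0,0,0,255],[0.6,-0.06,0.12,0,0,0,255],[0.64,-0.06,0.13,0,0,0,255]]]'|grep -E "pos|force: \["; for i in 1 2 3; do python3 -m handwheel '[[[0.03,0,0.006,0,0,0,255],[0.06,0,0.012,0,0,0,255]]]'|grep -E "pos|force: \["; done
python3 -c "
from h import *
tcp();look('l11')"
```

```text
eef_pos: [0.6069, 0.0682, 0.0301]
force: [-0.6, 0.7, -0.4]
eef_pos: [0.609, 0.0675, 0.0298]
force: [0.4, -0.3, -0.6]
eef_pos: [0.6143, 0.0677, 0.0301]
force: [-0.0, 0.1, -0.6]
eef_pos: [0.6188, 0.0674, 0.0298]
force: [-4.5, 1.8, 2.6]
t 19.23 p [0.6188 0.0674 0.0298] rpy [ 3.141 -0.199 -0.043] F [-4.5  1.8  2.6] w 0.0005 gf 2.1
l11 size [136.2  79.2] mid [670.3  16.9] skew vs rail -2.2 gap L,R 6.9 11.6 frontL [632.9  75.1] frontR [624.  -34.5]
```

```bash
for i in 1 2; do python3 -m handwheel '[[[0.03,0,0.006,0,0,0,255],[0.055,0,0.011,0,0,0,255]]]'|grep -E "pos|force: \["; done
python3 -c "
from h import *
tcp();look('l12')"
```

```text
eef_pos: [0.6234, 0.0671, 0.0298]
force: [-3.8, 2.2, 1.7]
eef_pos: [0.6267, 0.0664, 0.0294]
force: [-15.0, 3.7, 9.4]
t 19.77 p [0.6267 0.0664 0.0294] rpy [ 3.14  -0.197 -0.043] F [-15.    3.7   9.4] w 0.0007 gf 7.5
l12 size [136.   78.9] mid [675.7  14.3] skew vs rail -4.6 gap L,R -1.1 8.6 frontL [640.8  74. ] frontR [627.4 -35.2]
```

```bash
python3 -m handwheel '[[[-0.4,0,-0.08,0,0,0,255],[-0.4,0.5,-0.08,0,0,0,255],[-0.4,1,-0.08,0,0,0,255],[-0.4,1,-0.08,0,0,0,255]]]' >/dev/null; python3 -m handwheel '[[[0,0.14,0,0,0,0,255],[0,0.14,0,0,0,0,255]]]'|grep pos; python3 -m handwheel '[[[0.15,0,0.03,0,0,0,255],[0.25,0,0.05,0,0,0,255]]]'|grep -E "pos|force: \["; for i in 1 2 3; do python3 -m handwheel '[[[0.03,0,0.006,0,0,0,255],[0.055,0,0.011,0,0,0,255]]]'|grep -E "pos|force: \["; done
python3 -c "
from h import *
tcp();look('l13')"
```

```text
eef_pos: [0.592, -0.023, 0.0299]
eef_pos: [0.6135, -0.0229, 0.0301]
force: [1.1, -0.4, -1.1]
eef_pos: [0.6165, -0.0237, 0.0297]
force: [-0.3, 0.8, -0.2]
eef_pos: [0.6199, -0.0244, 0.0296]
force: [-4.3, -1.7, 1.7]
eef_pos: [0.624, -0.0248, 0.0294]
force: [-12.8, 2.6, 9.1]
t 21.57 p [ 0.624  -0.0248  0.0294] rpy [ 3.141 -0.197 -0.043] F [-12.8   2.6   9.1] w 0.0007 gf 6.8
l13 size [138.5  60.8] mid [678.2  14.9] skew vs rail -1.0 gap L,R 0.1 2.2 frontL [639.5  72.2] frontR [633.1 -37.6]
```

```bash
for i in 1 2; do python3 -m handwheel '[[[0.02,0,0.004,0,0,0,255],[0.02,0,0.004,0,0,0,255]]]'|grep -E "pos|force: \["; done
python3 -c "
from h import *
look('l14')"
```

```text
eef_pos: [0.624, -0.0249, 0.0291]
force: [-14.0, 2.2, 9.9]
eef_pos: [0.624, -0.0251, 0.0288]
force: [-20.5, 4.8, 13.6]
l14 size [138.5  60.4] mid [677.7  14.9] skew vs rail -0.5 gap L,R 1.1 2.2 frontL [638.6  72. ] frontR [633.  -37.9]
```

The right side is now hard against the rail. I'll go back and check the left side the same way.

```bash
python3 -m handwheel '[[[-0.4,0,-0.08,0,0,0,255],[-0.4,-0.5,-0.08,0,0,0,255],[-0.4,-1,-0.08,0,0,0,255],[-0.4,-1,-0.08,0,0,0,255]]]' >/dev/null; python3 -m handwheel '[[[0,-0.14,0,0,0,0,255],[0,-0.14,0,0,0,0,255]]]'|grep pos; python3 -c "
from h import *
look('l15')"; python3 -m handwheel '[[[0.15,0,0.03,0,0,0,255],[0.3,0,0.06,0,0,0,255]]]'|grep -E "pos|force: \["; for i in 1 2; do python3 -m handwheel '[[[0.03,0,0.006,0,0,0,255],[0.05,0,0.01,0,0,0,255]]]'|grep -E "pos|force: \["; done
```

```text
eef_pos: [0.6005, 0.0686, 0.03]
l15 size [136.6  79.4] mid [677.1  15.9] skew vs rail 0.1 gap L,R 2.5 2.2 frontL [637.3  72.6] frontR [632.9 -37.3]
eef_pos: [0.6257, 0.0669, 0.0302]
force: [-0.4, 0.6, -0.4]
eef_pos: [0.6276, 0.0664, 0.0294]
force: [-10.5, 4.4, 7.3]
eef_pos: [0.6278, 0.0657, 0.0287]
force: [-28.4, 12.6, 18.9]
```

Both ends are stiff, and the contact positions (0.6278 at y=0.066, 0.6240 at y=-0.025) give a slope of 0.042 rad, the same as the rail. I'll retreat and verify.

```bash
python3 -m handwheel '[[[-0.3,0,-0.06,0,0,0,255],[-0.7,0,-0.14,0,0,0,255],[-0.9,0,-0.18,0,0,0,255]]]' >/dev/null; python3 -m handwheel '[[[-0.6,0,-0.6,0,0,0,255],[-0.8,0,-1,0,0,0,255],[-0.8,0,-1,0,0,0,255],[-0.8,0,-1,0,0,0,255]]]'
python3 -c "
from h import *
look('l16');a=cv2.imread('pics/l16.png');b=cams.grab_frame('side');cv2.imwrite('pics/v3.png',np.vstack([cv2.resize(a[130:290,170:345],(525,300)),cv2.resize(b[150:250,280:430],(525,300))]))
hsv=cv2.cvtColor(a,cv2.COLOR_BGR2HSV);j=blob(cv2.inRange(hsv,(0,150,100),(8,255,255)),(175,140,210,175));print(cv2.minEnclosingCircle(j))
o=cv2.imread('pics/top0.png');print('mug diff',cv2.absdiff(a,o)[230:305,435:500].mean())"
```

```text
t: 24.6
eef_pos: [0.4812, 0.0736, 0.0957]
ee_rot: [-3.141, -0.201, -0.043]
force: [0.4, -0.5, -0.5]
width: 0.0006
gripper_force: 0.0
l16 size [136.2  81.3] mid [677.2  15.6] skew vs rail 0.1 gap L,R 2.3 2.1 frontL [637.5  72.2] frontR [633.1 -37.7]
((191.49681091308594, 156.57962036132812), 12.510354042053223)
mug diff 5.697230769230769
```

View pics/v3.png

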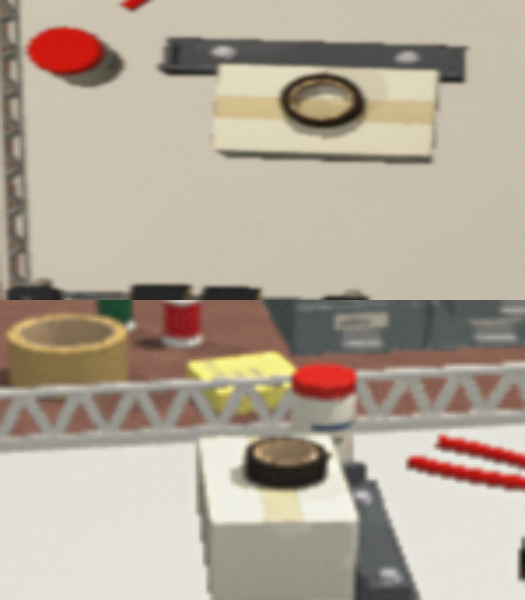

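The carton sits against the rail and within its ends, the roll is flat on top, and the jar has not moved. Handing in.

```bash
python3 -c "
from station import arm
print(arm.job_done())"
```

```text
the job is handed in; nothing more can be done
None
```

Job handed in at about 25 s: the roll lies flat on the carton, which I walked back left-right three times each, and the carton is flush along the rail within both ends; the jar has not moved and the arm never went near the mug.

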